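Rehang the bearing carrier on the empty hook stand

ROBOT

A 6-joint arm with a two-finger parallel gripper is mounted at the origin on a cart in front of the work surface, level with it; the furniture and walls round the work are solid. World frame = base frame: x ahead of the robot, y to its left, z up, the work surface at z = 0. Lengths are in mm, angles in rad, forces in N, time in s.
With the tool pointing down it reaches from about 275 to 750 mm from the base axis. Payload 10.2 kg.
Tool frame: the origin (TCP) lies at the very end of the fingers, on their centre line; the grasp point (between the pads) lies 19 mm behind it; z points along the fingers, y is the direction in which the jaws open and shut (so a half turn about z gives the same grasp; the last joint's range is limited). The gripper opens to 85 mm and grips with 20 to 120 N. Pads are 22 mm wide; open, the fingers measure 114 mm over their backs; the gripper's body (76 mm by 85 mm) begins 54 mm behind the grasp point. The pads swing forward as they close: fully open they stand 13 mm farther back than shut.
Start: joints at [0.899, 0.313, 1.498, -0, 1.331, -0.223], TCP at [227.802, 473.009, 231.294] pointing down, gripper open.
Joint ranges: [-2.94, 2.94], [-0.97, 2.17], [0.19, 2.56], [-1.23, 4.37], [0.02, 3.11], [-2.88, 2.88]. Speed limits (rad/s): [2.39, 2.39, 3.01, 3.14, 3.14, 3.14].

INTERFACE

Orientations are given as a unit quaternion [w, x, y, z].
In Python, from rig import * gives the robot as it stands. The module is installed in compiled form; this text tells all that it offers.
- The arm moves only by the shell command python3 -m crank 'ROWS' [FORCE]. ROWS is a JSON object of lists of equal length, an entry for each row: "dp": the shift along the world's x, y, z in cm, a list of three; "delta_rot": the turn, a rotation vector about the world's x, y, z in degrees, a list of three; "claw": the closure in counts, from 0 (fully open) to 255 (shut). A call has 1 to 10 rows; each row shifts and turns the commanded pose from where the row before left it; what a row does not reach is not made up. A row lasts 1/10 s, in which the tool goes at most 50 mm and 8.59 degrees, less where a joint would pass 70% of its speed; a pose out of reach is approached as far as the arm can. A call is refused whole if a number of a shift passes 5 or a number of a turn 8.59, either way. A call with a gripper value outside its range is refused whole. The fingers move at their own pace and stop on an object; FORCE is the grip in N (left out, the last holds). Time passes only in rows, so rows that do not move let the fingers close. It gives the time, the measured TCP pose, the force and the opening at its end, in the units of the state.
- sense(): the state, without advancing time (a new reading comes with each control period).
- capture(name): name is "scene" or "top"; returns (picture, depth): 480x640x3 uint8, red, green, blue; 480x640 float32, mm along the optical axis (not along the pixel's ray), 0 where there is no reading.
- camera_model(name): a dict with "fx", "fy", "cx", "cy" (pixels), "dist_coeffs" ([k1, k2, p1, p2, k3] as OpenCV has them; the pictures are not rectified), "cam_to_world" (4x4, takes a point from camera to world coordinates). Camera axes: x right, y up, looking along -z (the intrinsics and any distortion apply to the point x, -y, -z); pixel columns grow to the right and rows downward; lengths in mm; the calibration is good to about 2 mm. A picture is of the moment at which its call begins. camera_model takes no time and is no camera call.
- finish_job(): hands the job in, once; it reports no verdict.
Trained networks look in the newest picture that a camera, given by its name, has taken for a name from the list of things; names that differ only in an ending like _2 or _b are one class to them, and where a whole thing is asked for, a point or a joint stands for the part that bears it (a point fixed in the world has none). Each returns a list of dicts, best first, with "p" (0 to 1); they miss things now and then, are a little off and sometimes report something else, mostly with a low value. They report only what shows in the picture. A call takes as long as a camera call.
- boxes_of(camera, target): "centre" ([column, row] in pixels, amid what is visible of it).
- masks_of(camera, target): "region" (480x640 bool, what is visible of it) and "centre" ([column, row] in pixels, amid what is visible of it).
- pinpoint(camera, target): "centre" ([column, row] in pixels: a listed point, or the origin of a listed thing).
The state is a dict: "time_s": time; "joints": joint angles; "dq": joint speeds; "tau": joint torques, N m; "eef_pos": TCP position; "ee_rot": TCP orientation; "force": force on the tool from outside, world axes, zero at the start; "wrist_torque": the same for the moment, N m; "grip_width": opening from 0.0 (shut) to 1.0 (fully open).
Only numpy, scipy, OpenCV 4.12 (cv2) and the standard library are available. Lean on these libraries where they do the work, as an engineer would, in place of code of your own. Each camera call takes 0.05 s, during which the arm holds its last target.

TASK

The small hanging carrier with a bearing in its tray has to go from its hook stand to the empty hook stand: lift it off by its grip tab, carry it across level without ever setting it down, thread it over the upturned lip of the empty bar, and let it hang freely, level, with its crossbar dropped into the bar's groove. How far the empty bar stands out of its clamp was changed and is not known exactly, so feel along it for the groove; treat the bars gently (never more than 25 N), keep the bearing in the tray and leave the other things on the worktop alone.

Things in the scene. Friction and masses are not known exactly. Their poses are not given: they have to be found in the camera images.
- carrier: Hanging aluminium carrier, 0.24 to 0.42 kg, hung on stand_a. Origin: centre of the underside of its open tray, 80 x 76 x 26 mm, 3 mm walls; x along the bar it hangs on, y along its crossbar, z up. Two straps (14 mm along x, at y = +-40 mm) rise to the crossbar; the loop so made is open along x: 76 mm wide, 75 mm clear from the tray's rim up to the crossbar's underside.
- crossbar (a point): Middle of the axis of the carrier's round steel crossbar, 8 mm diameter, 105 mm above the tray's underside; axes as the carrier's. It lies in the groove of stand_a's bar at the start.
- grip_tab (a point): Centre of the carrier's grip tab, an upright plate 10 mm thick (along the carrier's x), 36 mm wide, 30 mm tall, on a 6 mm neck; 48 mm above the crossbar's axis. Pinch it from above across its thickness.
- bearing: Ball bearing, 52 mm diameter, 15 mm tall, about 0.1 kg, lying loose in the carrier's tray; origin: centre of its underside, 3 mm above the carrier's origin.
- stand_a: Fixed grey hook stand bearing the carrier at the start. Origin: at worktop level under the post's middle; its bar runs along -x (towards the robot) at y = 0; z up. Base plate 90 mm wide, 8 mm thick, x from -145 to +45 mm. Post 24 mm (x) by 30 mm, with the bar's clamp on top, ending 188 mm above the worktop. The groove's centre is at x = -107 mm.
- bar_a (a point): Stand_a: top of the bar where it leaves the clamp (x = -12 mm from the post's middle, 180 mm high). Steel bar 12 mm wide, 18 mm tall. Across its flat top runs a groove 11 mm wide with rounded edges, 9 mm deep. At the free end an upturned lip stands 10 mm above the bar's top, its inner face 28 mm and its outer face 36 mm farther out than the groove's centre.
- stand_b: The empty fixed hook stand, same make, sizes and axes as stand_a, but its bar is clamped farther in or out: the groove's centre lies anywhere from x = -87 to -127 mm (not measured), the lip 28 to 36 mm farther out than that. The bar holds against well over 25 N.
- bar_b (a point): Stand_b: top of the bar where it leaves the clamp (x = -12 mm from the post's middle, 180 mm high). The top is flat from here to the groove: with its crossbar 56 mm out from here the carrier clears the post and stands on the flat behind the groove. The crossbar's axis is 184 mm high when on the flat, 175 mm when down in the groove.
- wax_tin: Bystander: yellow-lidded tin, 68 mm diameter, 32 mm tall; origin under its centre. Not to be moved.
- wood_block: Bystander: wooden block 50 x 70 x 18 mm; origin under its centre. Not to be moved.
- marker_pen: Bystander: white and blue marker pen, 14 x 132 x 15 mm, lying; origin under its centre. Not to be moved.
- spare_knob: Bystander: black star knob, 49 mm diameter, 50 mm tall with its stud; origin under its centre. Not to be moved.

How it is judged (in metres and radians):
On the way, in this order (a step that is already met when the one before it is completed fails the run):
1. the carrier has been lifted off stand_a and is carried clear of it in the gripper (contact force between carrier and stand_a below 0.05 N and horizontal distance between crossbar and stand_a above 0.15 m and contact force between the fingers and carrier above 1 N), for 0.1 s.
2. still held, the carrier is threaded on the empty stand's bar and bears on it (contact force between carrier and stand_b above 1 N and contact force between the fingers and carrier above 1 N and x of crossbar in the frame of stand_b above -0.15 m and z of crossbar in the frame of stand_b below 0.188 m), for 0.1 s.
At the end, for the whole second after the job is handed in: the carrier hangs at rest on stand_b, crossbar in the groove (axis 171.5-177.5 mm high, 80-134 mm in front of the post middle, within 20 mm of the bar sideways, carrier x within 0.35 rad of the bar), tilted under 0.15 rad, borne by the stand (over 1 N), bearing flat in its tray (z of crossbar in the frame of stand_b between 0.1715 and 0.1775 m and x of crossbar in the frame of stand_b between -0.134 and -0.08 m and y of crossbar in the frame of stand_b between -0.02 and 0.02 m and contact force between carrier and stand_b above 1 N and angle between crossbar's own z axis and vertical below 0.15 rad and angle between the x axis of carrier and the x axis of stand_b, either way round below 0.35 rad and linear speed of carrier below 0.03 m/s and horizontal distance between bearing and carrier below 0.03 m and z of bearing in the frame of carrier between -0.005 and 0.012 m); the robot touches nothing.
It fails at once if the carrier or the robot presses or strikes a hook stand with more than 25 N (contact force between any of carrier, the arm, the fingers and stand_b above 25 N or contact force between any of carrier, the arm, the fingers and stand_a above 25 N).
It fails at once if the carrier is set down or dropped (its underside comes lower than 35 mm above the worktop) (height (world z) of carrier below 0.035 m).
It fails at once if the carrier is tilted more than 0.3 rad (angle between crossbar's own z axis and vertical above 0.3 rad).
It fails at once if the bearing leaves the tray (distance between bearing and carrier above 0.05 m).
It fails at once if a bystander is moved more than 20 mm (distance of any of wax_tin, wood_block, marker_pen, spare_knob from where it was at the start of the episode above 0.02 m).
It also fails if it takes over 72 s, if anything falls off the work surface, if the arm or the gripper's body presses on something with over 40 N, if the wrist force passes 120 N, or if a joint passes its speed limit or range.

## Working session

There is one attempt and no reset: what is moved stays moved. The work goes in short steps, Python scripts to look and compute and a shell command to move; the robot and the scene stay as the last step left them, time stands still between calls to the robot, and variables do not carry over. Pictures are saved under pics/ and viewed, and the job is handed in when it is done.

```bash
mkdir -p pics; ls; cat > h.py <<'E'
from rig import *
import numpy as np, cv2
def world(cam,px,depth=None,z=None):
    m=camera_model(cam); K=np.array([[m['fx'],0,m['cx']],[0,m['fy'],m['cy']],[0,0,1]]);T=np.array(m['cam_to_world'])
    u=cv2.undistortPoints(np.array([[px]],float),K,np.array(m['dist_coeffs'],float))[0,0]
    d=np.array([u[0],-u[1],-1.])
    dw=T[:3,:3]@d;o=T[:3,3]
    s=depth if z is None else (z-o[2])/dw[2]
    return o+s*dw
E
python3 - <<'E'
from h import *
s=sense();print(s)
for c in("scene","top"):
    p,d=capture(c);cv2.imwrite(f"pics/{c}0.png",p[:,:,::-1]);np.save(f"{c}d.npy",d)
    m=camera_model(c);print(c,m)
    for t in("grip_tab","crossbar","carrier","bar_a","bar_b","stand_a","stand_b","bearing"):
        print(c,t,[(np.round(r['centre'],1).tolist(),round(r['p'],2)) for r in pinpoint(c,t)[:3]])
print(sense()['time_s'])
E
```

```text
pics
{'time_s': 0.0, 'joints': array([ 8.98616398e-01,  3.13440964e-01,  1.49845095e+00,  3.37842216e-05,
        1.33104957e+00, -2.23408159e-01]), 'dq': array([-0.00152613,  0.00190191, -0.00074704, -0.00059083, -0.0007133 ,
        0.00128778]), 'tau': array([ 6.40170420e-04, -4.12262571e+01, -2.59749752e+01, -1.27526141e-04,
        4.01807134e-03,  3.67183088e-05]), 'eef_pos': array([227.60888133, 472.79241048, 230.73450014]), 'ee_rot': array([-3.06793860e-04,  2.22511555e-01,  9.74929820e-01, -6.00813455e-04]), 'force': array([ 0.74572374,  0.48141497, -0.16547771]), 'wrist_torque': array([-0.01445119,  0.00080198,  0.02696982]), 'grip_width': 0.997748067731906}
scene {'fx': 471.37744255479413, 'fy': 471.37744255479413, 'cx': 318.89997380970595, 'cy': 236.70760080675163, 'dist_coeffs': array([-0.03325884,  0.        ,  0.        ,  0.        ,  0.        ]), 'cam_to_world': array([[ 4.57319664e-01,  4.90494084e-01, -7.41804744e-01,
        -3.23719846e+01],
       [-8.89006105e-01,  2.73680212e-01, -3.67106642e-01,
        -2.20903911e+02],
       [ 2.29536435e-02,  8.27354033e
[... 781 characters left out ...]
9e-01, -1.37863748e-01,
         4.61040307e+02],
       [-9.99568503e-01, -1.63110359e-02, -2.44286262e-02,
         9.00616736e+01],
       [-2.64420448e-02,  1.37491778e-01,  9.90149902e-01,
         1.01040495e+03],
       [ 0.00000000e+00,  0.00000000e+00,  0.00000000e+00,
         1.00000000e+00]])}
top grip_tab [([189.8, 265.1], 0.93)]
top crossbar [([196.6, 270.7], 0.66)]
top carrier [([208.9, 273.5], 0.71)]
top bar_a [([204.2, 208.8], 0.96), ([424.3, 185.8], 0.62)]
top bar_b [([204.2, 208.8], 0.96), ([424.3, 185.8], 0.62)]
top stand_a [([225.6, 221.9], 0.91), ([408.9, 200.4], 0.87)]
top stand_b [([225.6, 221.9], 0.91), ([408.9, 200.4], 0.87)]
top bearing [([213.4, 272.7], 0.93)]
0.9
```

View pics/scene0.png

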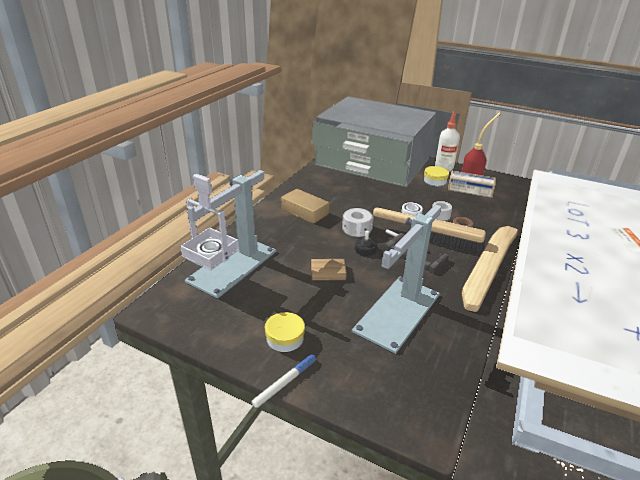

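View pics/top0.png

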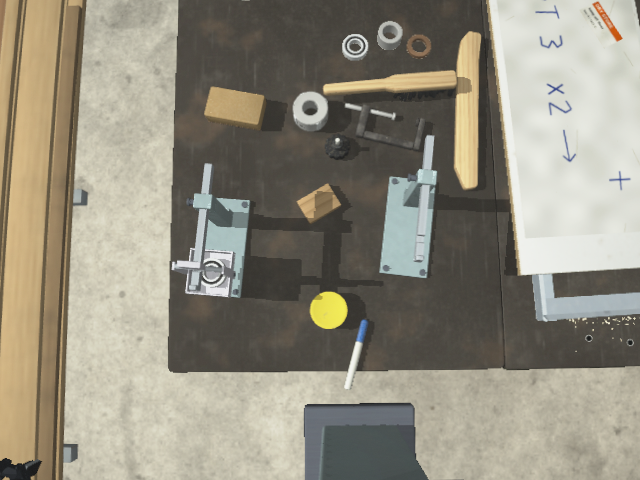

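```bash
python3 - <<'E'
from h import *
P={"scene":dict(grip=(204.6,183.8,223),cross=(204.3,205.9,175),carrier=(206.8,250.7,70),barA=(241.1,181.8,180),barB=(419,222.8,180),stA=(248.4,254.2,0),stB=(410.8,296.8,0)),
"top":dict(grip=(189.8,265.1,223),cross=(196.6,270.7,175),carrier=(208.9,273.5,70),barA=(204.2,208.8,180),barB=(424.3,185.8,180),stA=(225.6,221.9,0),stB=(408.9,200.4,0))}
for c in P:
    d=np.load(c+"d.npy")
    for n,(u,v,z) in P[c].items():
        print(c,n,world(c,(u,v),z=z).round(1),"depth:",world(c,(u,v),depth=float(d[int(round(v)),int(round(u))])).round(1))
# bar tops from depth, top cam : points z 170-200
d=np.load("topd.npy");vv,uu=np.mgrid[0:480,0:640]
m=camera_model("top");K=np.array([[m['fx'],0,m['cx']],[0,m['fy'],m['cy']],[0,0,1]]);T=m['cam_to_world']
u=cv2.undistortPoints(np.stack([uu,vv],-1).reshape(-1,1,2).astype(float),K,m['dist_coeffs'])[:,0]
D=d.reshape(-1);X=(np.c_[u[:,0],-u[:,1],-np.ones(len(u))]*D[:,None])@T[:3,:3].T+T[:3,3]
X[D==0]=np.nan
np.save("topX.npy",X.reshape(480,640,3))
for nm,c0,c1 in(("A",150,260),("B",380,470)):
    Y=X.reshape(480,640,3)[130:330,c0:c1].reshape(-1,3)
    q=Y[(Y[:,2]>173)&(Y[:,2]<197)]
    for lo in range(300,620,10):
        r=q[(q[:,0]>=lo)&(q[:,0]<lo+10)]
        if len(r):print(nm,lo,len(r),"y",r[:,1].min().round(1),np.median(r[:,1]).round(1),r[:,1].max().round(1),"z",np.median(r[:,2]).round(1))
E
```

```text
scene grip [540.1 291.5 223. ] depth: [532.5 284.8 228.2]
scene cross [540.6 299.5 175. ] depth: [536.8 296.  177.9]
scene carrier [541.  308.5  70. ] depth: [522.8 291.7  87.4]
scene barA [644.5 289.9 180. ] depth: [635.2 282.9 186.1]
scene barB [671.1 -67.5 180. ] depth: [665.9 -68.7 183.3]
scene stA [648.1 288.    0. ] depth: [632.1 276.1  14.5]
scene stB [685.  -72.9   0. ] depth: [665.  -77.1  17.3]
top grip [539.3 301.  223. ] depth: [537.7 296.8 238.7]
top cross [534.9 302.6 175. ] depth: [535.  303.  173.3]
top carrier [538.8 306.8  70. ] depth: [538.1 304.9  78.6]
top barA [634.6 290.8 180. ] depth: [633.9 290.  183.3]
top barB [665.8 -64.6 180. ] depth: [665.6 -64.4 180.7]
top stA [645.2 291.5  -0. ] depth: [633.9 279.2  61.9]
top stB [681.5 -66.8  -0. ] depth: [668.  -57.2  61.8]
A 500 46 y 298.6 302.7 310.6 z 189.6
A 510 57 y 298.1 303.1 310.3 z 181.3
A 520 55 y 259.7 302.5 310.0 z 180.9
A 530 153 y 257.6 282.8 343.2 z 178.9
A 540 58 y 257.3 318.5 341.2 z 179.7
A 550 53 y 294.1 299.7 306.7 z 180.8
A 560 50 y 293.3 299.1 306.4 z 180.7
A 570 54 y 291.9 297.7 304.5 z 181.4
A 580 53 y 291.3 297.0 304.5 z 180.8
A 590 56 y 290.2 295.6 303.2 z 180.5
A 600 55 y 289.2 295.3 302.3 z 180.8
A 610 51 y 288.6 294.2 301.0 z 180.8
B 540 39 y -56.1 -49.3 -43.9 z 189.2
B 550 47 y -56.2 -49.8 -44.2 z 181.5
B 560 58 y -58.3 -51.6 -45.5 z 180.8
B 570 28 y -58.7 -52.8 -47.0 z 180.4
B 580 31 y -60.7 -56.5 -49.2 z 180.3
B 590 52 y -62.8 -56.1 -49.4 z 181.1
B 600 55 y -63.5 -56.9 -50.8 z 180.8
B 610 54 y -65.1 -58.4 -52.4 z 180.9
```

The scene picture shows the carrier hung on the left stand (tab at 204,184). The empty bar is at right, running from about (419,223) to (388,257). The top view shows bar B from its clamp at (427,178) to its lip near (420,260), with the groove visible around (421,235). Next I'll fit the axes more finely.

```bash
python3 - <<'E'
from h import *
X=np.load("topX.npy")
def fit(c0,c1,x0,x1,zl,zh,r0=130,r1=330):
    q=X[r0:r1,c0:c1].reshape(-1,3);q=q[(q[:,2]>zl)&(q[:,2]<zh)&(q[:,0]>x0)&(q[:,0]<x1)];return q
for n,q,ref in(("A",fit(150,260,550,620,175,186),(634.5,291)),("B",fit(380,470,590,655,175,186),(665.7,-64.5))):
    vx,vy,a,b=cv2.fitLine(q[:,:2].astype(np.float32),cv2.DIST_HUBER,0,.01,.01).ravel()
    if vx<0:vx,vy=-vx,-vy
    print(n,"yaw",np.degrees(np.arctan2(vy,vx)).round(2),"line pt",a,b,"y at ref x",b+(ref[0]-a)*vy/vx)
    Y=X[130:330,(150 if n=="A" else 380):(260 if n=="A" else 470)].reshape(-1,3)
    s=(Y[:,:2]-ref)@[vx,vy];t=(Y[:,:2]-[a,b])@[-vy,vx]
    k=(abs(t)<4.)&(Y[:,2]>150)&(Y[:,2]<250)
    for lo in range(-135,35,3):
        r=Y[k&(s>=lo)&(s<lo+3)]
        if len(r):print(lo,len(r),np.round([r[:,2].min(),np.median(r[:,2]),r[:,2].max()],1))
# tab / crossbar in top
q=fit(150,260,500,580,228,250);print("tab",len(q),q.mean(0),q.min(0),q.max(0),cv2.minAreaRect(q[:,:2].astype(np.float32)))
q=fit(150,260,500,580,170,182);q=q[(abs(q[:,1]-301)>12)];print("xbar",len(q),q.min(0),q.max(0),cv2.minAreaRect(q[:,:2].astype(np.float32)))
vx,vy,a,b=cv2.fitLine(q[:,:2].astype(np.float32),cv2.DIST_HUBER,0,.01,.01).ravel();print(np.degrees(np.arctan2(vy,vx)),a,b)
q=fit(150,260,480,590,85,103);print("rim",len(q),q.min(0),q.max(0),cv2.minAreaRect(q[:,:2].astype(np.float32)))
E
python3 - <<'E'
import cv2
p=cv2.imread('pics/top0.png')
a=cv2.resize(p[140:310,150:260],None,fx=3.4,fy=3.4,interpolation=cv2.INTER_CUBIC);b=cv2.resize(p[140:310,370:480],None,fx=3.4,fy=3.4,interpolation=cv2.INTER_CUBIC)
cv2.imwrite('pics/zoom0.png',cv2.hconcat([a,b]))
E
```

```text
A yaw -5.78 line pt 585.2108 297.16986 y at ref x 292.1767
-132 9 [177.1 189.9 193.4]
-129 9 [189.3 191.6 193.2]
-126 12 [179.9 190.4 193.1]
-123 10 [179.6 181.5 183.9]
-120 8 [179.2 180.7 183.1]
-117 8 [179.9 181.6 184.1]
-114 9 [180.6 181.3 182.8]
-111 8 [178.8 180.  182.4]
-108 10 [178.3 181.9 183.9]
-105 11 [177.3 180.1 182.9]
-102 19 [172.2 179.9 241.7]
-99 11 [175.5 238.4 240.7]
-96 10 [237.5 238.6 240.7]
-93 11 [237.1 238.8 240.7]
-87 5 [180.2 181.  181.7]
-84 10 [178.1 181.9 184.1]
-81 10 [178.8 180.7 183.3]
-78 10 [177.6 181.4 182.6]
-75 9 [178.2 181.5 182.3]
-72 8 [178.7 181.4 182.1]
-69 9 [178.8 179.6 183.2]
-66 9 [178.1 181.2 183.3]
-63 9 [179.6 181.  183.4]
-60 10 [178.9 181.7 184.4]
-57 10 [178.8 180.8 183.2]
-54 9 [179.6 181.5 183.6]
-51 8 [179.7 181.5 182.9]
-48 10 [178.8 180.7 183.3]
-45 9 [178.4 180.3 184.6]
-42 10 [179.6 180.9 181.9]
-39 9 [179.4 180.7 183.8]
-36 10 [178.7 180.6 183.4]
-33 9 [179.1 182.  185. ]
-30 6 [178.7 181.1 182.2]
-27 9 [178.8 180.8 183. ]
-24 10 [177.1 180.6 182.5]
-21 9 [179.5 181.4 182.5]
-18 10 [178.8 181.4 183.2]
-15 6 [180.2 180.8 181.9
[... 1794 characters left out ...]
81.  182. ]
30 7 [179.  181.  182.3]
33 7 [178.6 181.7 183.9]
tab 179 [539.03367717 298.02185158 238.03728054] [533.32387207 280.81221123 228.25860006] [545.64808978 316.23490541 242.44753207] ((539.45068359375, 298.5650939941406), (35.73043441772461, 10.218600273132324), 85.11981201171875)
xbar 164 [528.94547331 257.25541497 170.7135114 ] [549.27238991 343.24965825 181.91812534] ((539.240966796875, 300.2457580566406), (85.42223358154297, 13.322169303894043), 84.90042877197266)
86.02047 537.80615 290.71503
rim 735 [497.05469672 257.54744706  85.01541001] [582.21254071 343.16824243 102.46852866] ((539.3561401367188, 298.9647521972656), (82.92797088623047, 80.46247863769531), 84.7558822631836)
```

View pics/zoom0.png

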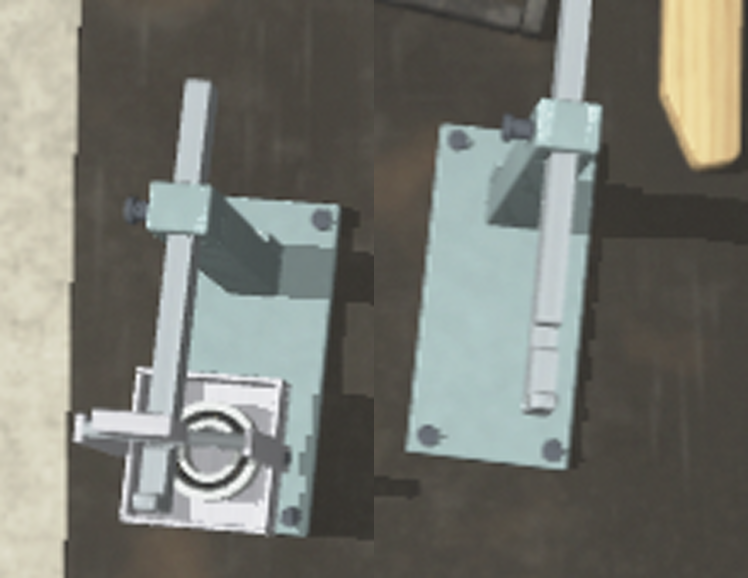

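```bash
python3 -m crank '{"dp":[[0,0,4],[3.46,-1.94,0],[3.46,-1.94,0],[3.46,-1.94,0],[3.46,-1.94,0],[3.46,-1.94,0],[3.46,-1.94,0],[3.46,-1.94,0],[3.46,-1.94,0],[3.46,-1.94,0]],"delta_rot":[[0,0,0],[0,0,-7.73],[0,0,-7.73],[0,0,-7.73],[0,0,-7.73],[0,0,-7.73],[0,0,-7.73],[0,0,-7.73],[0,0,-7.73],[0,0,-7.73]],"claw":[0,0,0,0,0,0,0,0,0,0]}' 60
python3 -m crank '{"dp":[[0,0,0],[0,0,0]],"delta_rot":[[0,0,0],[0,0,0]],"claw":[0,0]}'
cat >> h.py <<'E'
from scipy.spatial.transform import Rotation as Ro
def st():
    s=sense();q=s['ee_rot'];R=Ro.from_quat([q[1],q[2],q[3],q[0]]).as_matrix()
    print("t",round(s['time_s'],2),"pos",s['eef_pos'].round(1),"yaw(y)",np.degrees(np.arctan2(R[1,1],R[0,1])).round(2),"z",R[:,2].round(4),"F",s['force'].round(2),"T",s['wrist_torque'].round(2),"w",round(s['grip_width'],3))
E
python3 -c "from h import *;st()"
```

```text
time_s: 1.9
eef_pos: [540.5, 297.4, 271.3]
ee_rot: [-0.0, 0.741, 0.672, -0.0]
force: [-0.4, 0.3, 0.5]
grip_width: 0.999
time_s: 2.1
eef_pos: [539.5, 298.0, 270.8]
ee_rot: [-0.0, 0.739, 0.674, -0.0]
force: [-0.1, -0.2, -0.9]
grip_width: 0.998
t 2.1 pos [539.5 298.  270.8] yaw(y) -5.3 z [-9.e-04 -0.e+00 -1.e+00] F [-0.11 -0.22 -0.91] T [-0.03  0.04 -0.  ] w 0.998
```

```bash
python3 -m crank '{"dp":[[0,0.05,-2],[0,0,-2],[0,0,-1.5],[0,0,-1.0],[0,0,0]],"delta_rot":[[0,0,0],[0,0,0],[0,0,0],[0,0,0],[0,0,0]],"claw":[0,0,0,0,0]}'
python3 - <<'E'
from h import *
st()
a,_=capture("scene");b,_=capture("top")
cv2.imwrite("pics/g1.png",cv2.hconcat([cv2.resize(a[120:300,130:310],(400,400)),cv2.resize(b[180:330,140:290],(400,400))])[:,:,::-1])
E
```

```text
time_s: 2.6
eef_pos: [538.2, 299.4, 205.4]
ee_rot: [-0.0, 0.738, 0.674, -0.001]
force: [0.5, 0.2, 0.3]
grip_width: 1.001
t 2.6 pos [538.2 299.4 205.4] yaw(y) -5.2 z [-1.9e-03 -6.0e-04 -1.0e+00] F [0.46 0.16 0.31] T [-0.02  0.01  0.02] w 1.001
```

View pics/g1.png

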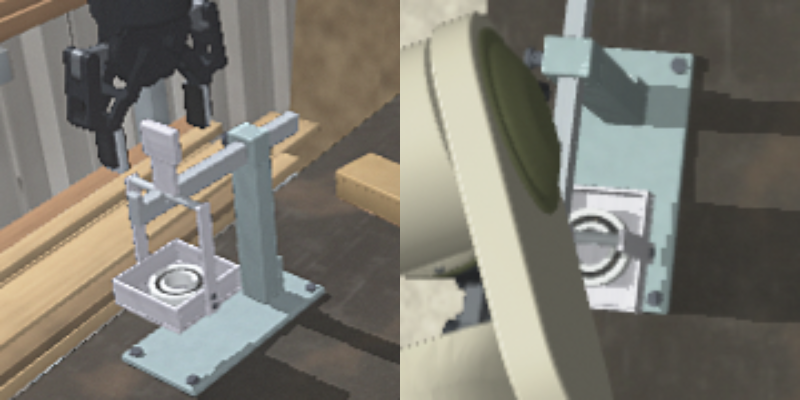

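Left half: the tab (160,155) stands between the open fingers, at (110,150) and (200,110). I'll close gently first.

```bash
python3 -m crank '{"dp":[[0,0,0],[0,0,0],[0,0,0],[0,0,0],[0,0,0],[0,0,0],[0,0,0],[0,0,0]],"delta_rot":[[0,0,0],[0,0,0],[0,0,0],[0,0,0],[0,0,0],[0,0,0],[0,0,0],[0,0,0]],"claw":[180,255,255,255,255,255,255,255]}' 20
python3 -c "from h import *;st()"
```

```text
time_s: 3.5
eef_pos: [539.2, 298.9, 206.4]
ee_rot: [-0.0, 0.739, 0.674, -0.0]
force: [-1.9, 0.1, 2.1]
grip_width: 0.116
t 3.5 pos [539.2 298.9 206.4] yaw(y) -5.28 z [-0.  0. -1.] F [-1.88  0.07  2.15] T [0.04 0.19 0.02] w 0.116
```

```bash
python3 -m crank '{"dp":[[0,0,0],[0,0,0],[0,0,0.2],[0,0,0.4],[0,0,0.6],[0,0,0.8],[0,0,0.8],[0,0,0.8],[0,0,0.2],[0,0,0]],"delta_rot":[[0,0,0],[0,0,0],[0,0,0],[0,0,0],[0,0,0],[0,0,0],[0,0,0],[0,0,0],[0,0,0],[0,0,0]],"claw":[255,255,255,255,255,255,255,255,255,255]}' 60
python3 - <<'E'
from h import *
st()
a,_=capture("scene")
cv2.imwrite("pics/g2.png",cv2.resize(a[100:300,120:320],(600,600))[:,:,::-1])
E
```

```text
time_s: 4.5
eef_pos: [539.3, 298.9, 244.7]
ee_rot: [0.0, 0.739, 0.674, 0.0]
force: [-0.4, -0.3, -4.4]
grip_width: 0.102
t 4.5 pos [539.3 298.9 244.7] yaw(y) -5.28 z [ 7.e-04  2.e-04 -1.e+00] F [-0.43 -0.27 -4.4 ] T [ 0.   -0.01 -0.01] w 0.102
```

View pics/g2.png

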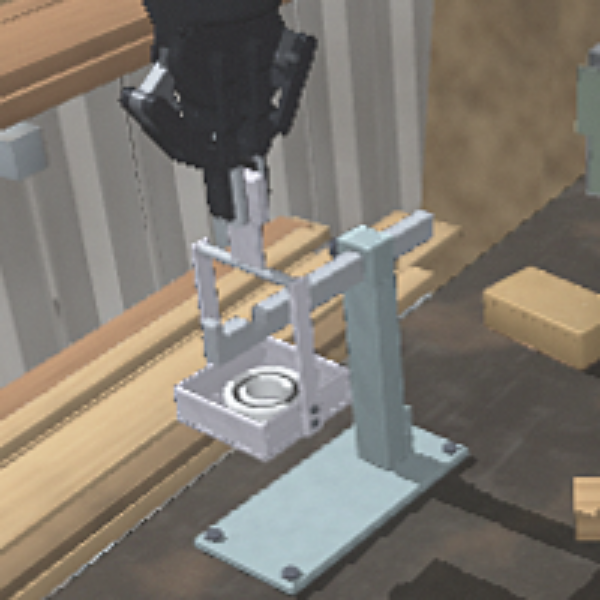

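The carrier is off the groove, level, with the bearing in its tray (260,390). Next I pull it outwards along bar A.

```bash
python3 -m crank '{"dp":[[-0.5,0.05,0],[-1,0.1,0],[-1.3,0.13,0],[-1.5,0.15,0],[-1.5,0.15,0],[-1.5,0.15,0],[-1.5,0.15,0],[-1.3,0.13,0],[-0.9,0.09,0],[-0.4,0.04,0]],"delta_rot":[[0,0,0],[0,0,0],[0,0,0],[0,0,0],[0,0,0],[0,0,0],[0,0,0],[0,0,0],[0,0,0],[0,0,0]],"claw":[255,255,255,255,255,255,255,255,255,255]}'
python3 -c "from h import *;st()"
```

```text
time_s: 5.55
eef_pos: [424.1, 310.5, 244.4]
ee_rot: [-0.0, 0.739, 0.674, 0.0]
force: [1.3, -0.2, -4.7]
grip_width: 0.107
t 5.55 pos [424.1 310.5 244.4] yaw(y) -5.25 z [-0.e+00  1.e-04 -1.e+00] F [ 1.27 -0.22 -4.74] T [ 0.01 -0.06 -0.  ] w 0.107
```

```bash
python3 -m crank '{"dp":[[0,-0.5,0],[0,-1,0],[0,-1.6,0],[0,-2,0],[0,-2,0],[0,-2,0],[0,-2,0],[0,-2,0],[0,-2,0],[0,-2,0]],"delta_rot":[[0,0,0],[0,0,0],[0,0,0],[0,0,0],[0,0,0],[0,0,0],[0,0,0],[0,0,0],[0,0,0],[0,0,0]],"claw":[255,255,255,255,255,255,255,255,255,255]}'
python3 -m crank '{"dp":[[0,-2,0],[0,-2,0],[0,-2,0],[0,-2,0],[0,-2,0],[0,-2,0],[0,-2,0],[0,-1.6,0],[0,-1,0],[0,-0.5,0]],"delta_rot":[[0,0,-0.4],[0,0,-0.4],[0,0,-0.4],[0,0,-0.4],[0,0,-0.4],[0,0,-0.4],[0,0,-0.4],[0,0,0],[0,0,0],[0,0,0]],"claw":[255,255,255,255,255,255,255,255,255,255]}'
python3 - <<'E'
from h import *
st()
a,_=capture("scene");b,d=capture("top")
cv2.imwrite("pics/m1.png",cv2.hconcat([a[:,200:560],b[:,240:560]])[:,:,::-1])
E
```

```text
time_s: 6.55
eef_pos: [425.1, 137.3, 244.3]
ee_rot: [0.0, 0.739, 0.673, -0.0]
force: [-0.7, -0.9, -3.8]
grip_width: 0.104
time_s: 7.55
eef_pos: [424.9, -32.9, 244.3]
ee_rot: [0.0, 0.756, 0.655, -0.0]
force: [-0.2, -0.3, -5.8]
grip_width: 0.112
t 7.55 pos [424.9 -32.9 244.3] yaw(y) -8.18 z [ 0.e+00 -1.e-04 -1.e+00] F [-0.22 -0.32 -5.76] T [-0.12  0.03  0.04] w 0.112
```

View pics/m1.png

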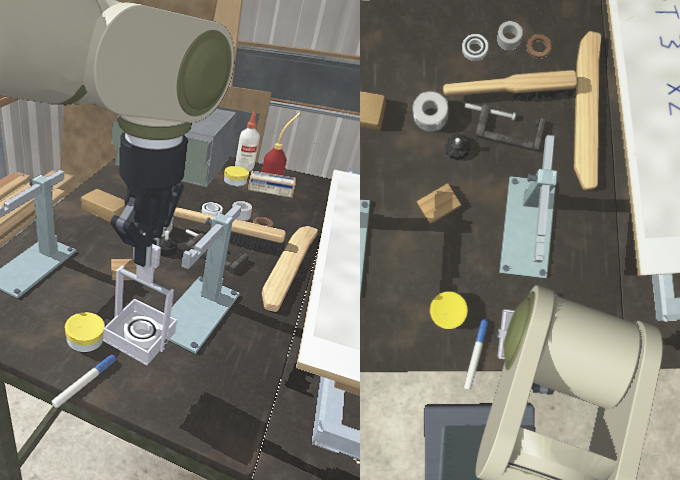

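```bash
python3 -m crank '{"dp":[[0.5,-0.07,0],[1,-0.14,0],[1.6,-0.22,0],[1.8,-0.25,0],[1.8,-0.25,0],[1.8,-0.25,0],[1.8,-0.25,0],[1.4,-0.19,0],[0.8,-0.11,0],[0.4,-0.06,0]],"delta_rot":[[0,0,0],[0,0,0],[0,0,0],[0,0,0],[0,0,0],[0,0,0],[0,0,0],[0,0,0],[0,0,0],[0,0,0]],"claw":[255,255,255,255,255,255,255,255,255,255]}'
python3 - <<'E'
from h import *
st()
a,_=capture("scene")
cv2.imwrite("pics/m2.png",cv2.resize(a[120:340,260:500],(720,600))[:,:,::-1])
E
```

```text
time_s: 8.65
eef_pos: [554.9, -49.3, 243.8]
ee_rot: [-0.0, 0.755, 0.656, -0.0]
force: [-0.4, 0.2, -4.4]
grip_width: 0.106
t 8.65 pos [554.9 -49.3 243.8] yaw(y) -8.05 z [-6.e-04  2.e-04 -1.e+00] F [-0.4   0.18 -4.39] T [-0.    0.07  0.06] w 0.106
```

View pics/m2.png

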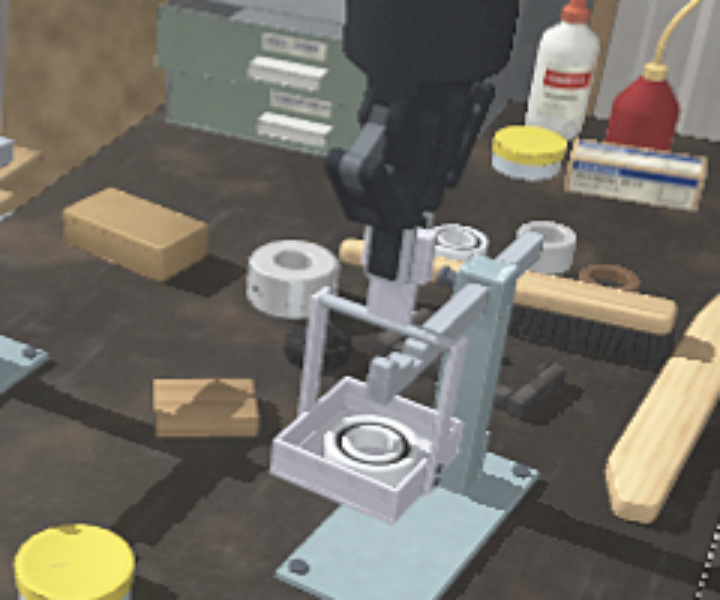

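```bash
python3 -m crank '{"dp":[[1,-0.14,0],[1.5,-0.2,0],[1.4,-0.2,0],[0.8,-0.11,0],[0.2,-0.03,0],[0,0,-0.6],[0,0,-0.8],[0,0,-0.7],[0,0,-0.4],[0,0,0]],"delta_rot":[[0,0,0],[0,0,0],[0,0,0],[0,0,0],[0,0,0],[0,0,0],[0,0,0],[0,0,0],[0,0,0],[0,0,0]],"claw":[255,255,255,255,255,255,255,255,255,255]}'
python3 -c "from h import *;st()"
```

```text
time_s: 9.7
eef_pos: [602.8, -56.3, 218.5]
ee_rot: [-0.001, 0.755, 0.655, -0.0]
force: [0.4, -0.0, -4.2]
grip_width: 0.104
t 9.7 pos [602.8 -56.3 218.5] yaw(y) -8.09 z [-1.4e-03  4.0e-04 -1.0e+00] F [ 0.39 -0.01 -4.24] T [-0.03  0.02  0.03] w 0.104
```

```bash
python3 -m crank '{"dp":[[0,0,-0.1],[0,0,-0.1],[0,0,0]],"delta_rot":[[0,0,0],[0,0,0],[0,0,0]],"claw":[255,255,255]}'
python3 -c "from h import *;st()"
python3 -m crank '{"dp":[[0,0,-0.05],[0,0,-0.05],[0,0,0]],"delta_rot":[[0,0,0],[0,0,0],[0,0,0]],"claw":[255,255,255]}'
python3 -c "from h import *;st()"
```

```text
time_s: 10.0
eef_pos: [603.2, -56.4, 217.4]
ee_rot: [0.0, 0.755, 0.655, 0.0]
force: [-0.4, 0.6, -5.5]
grip_width: 0.106
t 10.0 pos [603.2 -56.4 217.4] yaw(y) -8.09 z [ 1.e-04 -1.e-04 -1.e+00] F [-0.36  0.58 -5.53] T [-0.01 -0.02  0.01] w 0.106
time_s: 10.3
eef_pos: [603.2, -56.4, 216.2]
ee_rot: [-0.0, 0.755, 0.656, -0.0]
force: [-0.1, 1.1, -5.3]
grip_width: 0.104
t 10.3 pos [603.2 -56.4 216.2] yaw(y) -8.08 z [-1.e-04  0.e+00 -1.e+00] F [-0.09  1.06 -5.27] T [-0.    0.03 -0.05] w 0.104
```

```bash
for i in 1 2; do python3 -m crank '{"dp":[[0,0,-0.05],[0,0,0]],"delta_rot":[[0,0,0],[0,0,0]],"claw":[255,255]}' >/dev/null
python3 -c "from h import *;st()"; done
```

```text
t 10.5 pos [603.2 -56.4 215.8] yaw(y) -8.08 z [ 1.e-04 -0.e+00 -1.e+00] F [-0.95 -0.85 -5.06] T [-0.05  0.   -0.  ] w 0.102
t 10.7 pos [603.3 -56.4 215.6] yaw(y) -8.08 z [ 4.e-04 -1.e-04 -1.e+00] F [ 0.21 -0.38 -2.74] T [ 0.01  0.14 -0.  ] w 0.106
```

```bash
for i in 1 2; do python3 -m crank '{"dp":[[0,0,-0.03],[0,0,0]],"delta_rot":[[0,0,0],[0,0,0]],"claw":[255,255]}' >/dev/null
python3 -c "from h import *;st()"; done
```

```text
t 10.9 pos [603.3 -56.4 215.5] yaw(y) -8.08 z [ 8.e-04 -2.e-04 -1.e+00] F [-0.91  0.72  0.64] T [0.05 0.34 0.01] w 0.108
t 11.1 pos [603.3 -56.4 215.4] yaw(y) -8.08 z [ 1.e-03 -3.e-04 -1.e+00] F [-2.29 -0.07  6.2 ] T [ 0.11  0.48 -0.05] w 0.11
```

Contact was felt on the flat at TCP z ≈ 215.6, as expected for a 184 mm axis height. I'll ease off a little and slide outwards, feeling for the groove.

```bash
python3 -m crank '{"dp":[[0,0,0.03],[-0.15,0.02,0],[-0.25,0.035,0],[-0.25,0.035,0],[-0.25,0.035,0],[-0.25,0.035,0],[-0.15,0.02,0],[0,0,0]],"delta_rot":[[0,0,0],[0,0,0],[0,0,0],[0,0,0],[0,0,0],[0,0,0],[0,0,0],[0,0,0]],"claw":[255,255,255,255,255,255,255,255]}'
python3 -c "from h import *;st()"
python3 -m crank '{"dp":[[-0.15,0.02,0],[-0.15,0.02,0],[0,0,0]],"delta_rot":[[0,0,0],[0,0,0],[0,0,0]],"claw":[255,255,255]}' >/dev/null
python3 -c "from h import *;st()"
```

```text
time_s: 11.9
eef_pos: [590.2, -54.7, 215.4]
ee_rot: [0.0, 0.755, 0.655, 0.0]
force: [2.9, -0.9, 6.1]
grip_width: 0.109
t 11.9 pos [590.2 -54.7 215.4] yaw(y) -8.09 z [ 8.e-04 -4.e-04 -1.e+00] F [ 2.9  -0.87  6.07] T [-0.18 -0.63  0.02] w 0.109
t 12.2 pos [586.5 -54.1 214.9] yaw(y) -8.09 z [-1.8e-03  2.0e-04 -1.0e+00] F [-0.95 -1.2   5.25] T [-0.1   0.03 -0.01] w 0.106
```

```bash
for i in 1 2 3; do python3 -m crank '{"dp":[[-0.15,0.02,0],[0,0,0]],"delta_rot":[[0,0,0],[0,0,0]],"claw":[255,255]}' >/dev/null
python3 -c "from h import *;st()"; done
```

```text
t 12.4 pos [584.5 -53.7 213.6] yaw(y) -8.08 z [-0.0045  0.0012 -1.    ] F [-2.34 -0.74 -1.66] T [-0.01  0.39 -0.02] w 0.107
t 12.6 pos [583.6 -53.6 214. ] yaw(y) -8.08 z [-2.4e-03  7.0e-04 -1.0e+00] F [-0.14 -0.63 -5.03] T [-0.04  0.   -0.01] w 0.109
t 12.8 pos [582.4 -53.5 214.7] yaw(y) -8.08 z [-8.e-04  3.e-04 -1.e+00] F [ 0.47  0.6  -5.57] T [-0.04  0.01 -0.01] w 0.105
```

At x ≈ 583 the bearing force vanished (−5.0 N, only the carrier's weight), so that is the groove edge. It matches the vision estimate of x ≈ 580.6 for the centre.

```bash
python3 -m crank '{"dp":[[-0.15,0.02,0],[0,0,-0.1],[0,0,-0.1],[0,0,-0.1],[0,0,0]],"delta_rot":[[0,0,0],[0,0,0],[0,0,0],[0,0,0],[0,0,0]],"claw":[255,255,255,255,255]}' >/dev/null
python3 -c "from h import *;st()"
python3 -m crank '{"dp":[[0,0,-0.1],[0,0,-0.1],[0,0,-0.1],[0,0,0]],"delta_rot":[[0,0,0],[0,0,0],[0,0,0],[0,0,0]],"claw":[255,255,255,255]}' >/dev/null
python3 -c "from h import *;st()"
```

```text
t 13.3 pos [581.2 -53.4 211.8] yaw(y) -8.09 z [-4.e-04  1.e-04 -1.e+00] F [ 0.25  0.15 -5.63] T [ 0.    0.06 -0.  ] w 0.106
t 13.7 pos [581.1 -53.3 208.8] yaw(y) -8.08 z [-3.e-04  2.e-04 -1.e+00] F [ 0.04 -0.51 -5.39] T [ 0.02  0.06 -0.02] w 0.106
```

```bash
for i in 1 2 3 4; do python3 -m crank '{"dp":[[0,0,-0.05],[0,0,0]],"delta_rot":[[0,0,0],[0,0,0]],"claw":[255,255]}' >/dev/null
python3 -c "from h import *;st()"; done
```

```text
t 13.9 pos [581.2 -53.4 208.4] yaw(y) -8.08 z [-1.e-04  0.e+00 -1.e+00] F [-0.31 -0.44 -5.32] T [ 0.03 -0.02 -0.01] w 0.107
t 14.1 pos [581.2 -53.4 208. ] yaw(y) -8.08 z [-0.  0. -1.] F [ 0.36 -1.09 -5.05] T [0.01 0.07 0.02] w 0.103
t 14.3 pos [581.2 -53.4 207.4] yaw(y) -8.08 z [-1.e-04  0.e+00 -1.e+00] F [-0.53 -0.07 -5.6 ] T [-0.   -0.04  0.02] w 0.108
t 14.5 pos [581.2 -53.4 206.9] yaw(y) -8.08 z [-1.e-04  0.e+00 -1.e+00] F [-0.21 -0.38 -5.17] T [-0.04  0.    0.01] w 0.107
```

```bash
for i in 1 2 3; do python3 -m crank '{"dp":[[0,0,-0.03],[0,0,0]],"delta_rot":[[0,0,0],[0,0,0]],"claw":[255,255]}' >/dev/null
python3 -c "from h import *;st()"; done
```

```text
t 14.7 pos [581.2 -53.4 206.7] yaw(y) -8.08 z [ 1.e-04 -0.e+00 -1.e+00] F [-1.18 -0.4  -4.19] T [ 0.05 -0.02  0.01] w 0.109
t 14.9 pos [581.2 -53.4 206.6] yaw(y) -8.09 z [ 2.e-04 -1.e-04 -1.e+00] F [-1.14 -0.26 -2.97] T [-0.04  0.18 -0.03] w 0.108
t 15.1 pos [581.3 -53.4 206.6] yaw(y) -8.08 z [ 6.e-04 -2.e-04 -1.e+00] F [-1.64  1.32  0.51] T [0.06 0.28 0.03] w 0.105
```

The crossbar is seated at TCP z 206.6, exactly 9 mm below the flat. I'll take a look before releasing.

```bash
python3 -m crank '{"dp":[[0,0,0],[0,0,0]],"delta_rot":[[0,0,0],[0,0,0]],"claw":[255,255]}' 20
python3 -m crank '{"dp":[[0,0,0],[0,0,0],[0,0,0],[0,0,0],[0,0,0]],"delta_rot":[[0,0,0],[0,0,0],[0,0,0],[0,0,0],[0,0,0]],"claw":[215,200,180,160,140]}'
python3 - <<'E'
from h import *
st()
a,_=capture("scene")
cv2.imwrite("pics/r1.png",cv2.resize(a[120:340,260:500],(720,600))[:,:,::-1])
E
```

```text
time_s: 15.3
eef_pos: [581.3, -53.4, 206.5]
ee_rot: [0.0, 0.755, 0.656, 0.0]
force: [-2.0, 0.8, 2.7]
grip_width: 0.103
time_s: 15.8
eef_pos: [581.2, -53.4, 206.1]
ee_rot: [0.0, 0.755, 0.656, 0.0]
force: [-0.3, 0.2, -0.9]
grip_width: 0.45
t 15.8 pos [581.2 -53.4 206.1] yaw(y) -8.08 z [ 1.e-04 -0.e+00 -1.e+00] F [-0.31  0.17 -0.89] T [0.02 0.03 0.01] w 0.45
```

View pics/r1.png

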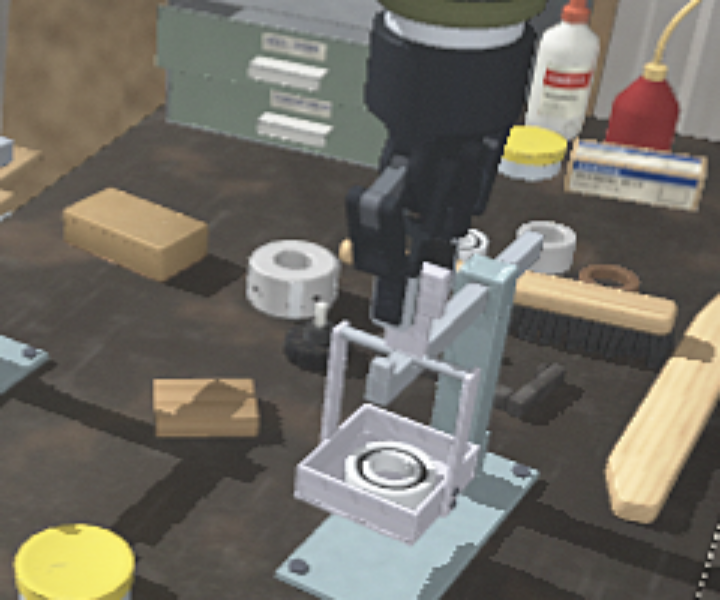

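The fingers are open and the carrier hangs level in the groove, crossbar at (405,350), bearing at (390,465). I'll open fully and back away straight up.

```bash
python3 -m crank '{"dp":[[0,0,0],[0,0,0],[0,0,0],[0,0,0.5],[0,0,1.5],[0,0,3],[0,0,3],[0,0,3],[0,0,2],[0,0,0]],"delta_rot":[[0,0,0],[0,0,0],[0,0,0],[0,0,0],[0,0,0],[0,0,0],[0,0,0],[0,0,0],[0,0,0],[0,0,0]],"claw":[60,0,0,0,0,0,0,0,0,0]}'
python3 -m crank '{"dp":[[-4,4,0],[-4,4,0],[-4,4,0],[-3,4,0],[0,2,0],[0,0,0],[0,0,0]],"delta_rot":[[0,0,0],[0,0,0],[0,0,0],[0,0,0],[0,0,0],[0,0,0],[0,0,0]],"claw":[0,0,0,0,0,0,0]}'
python3 - <<'E'
from h import *
st()
a,_=capture("scene");b,d=capture("top")
cv2.imwrite("pics/f1.png",cv2.hconcat([a[60:420,250:530],b[100:340,330:570].repeat(1,0) if 0 else cv2.resize(b[100:340,330:570],(360,360))])[:,:,::-1])
for t in("grip_tab","crossbar","carrier","bearing"):
    for r in pinpoint("top",t)[:1]: print(t,r['p'],world("top",r['centre'],z=dict(grip_tab=223,crossbar=175,carrier=70,bearing=73)[t]).round(1))
T=[]
vv,uu=np.mgrid[130:330,360:480]
X=np.array([world("top",(u,v),depth=float(d[v,u])) for u,v in zip(uu.ravel(),vv.ravel()) if d[v,u]>0])
q=X[(X[:,2]>228)&(X[:,2]<250)&(X[:,0]<620)];print("tab top",len(q),q.mean(0).round(1),q[:,2].max())
k=(X[:,0]>570)&(X[:,0]<595)&(abs(X[:,1]+53)>12)&(X[:,2]>165)&(X[:,2]<195);q=X[k];print("xbar",len(q),np.median(q,0).round(1),np.percentile(q[:,2],90))
E
```

```text
time_s: 16.85
eef_pos: [581.8, -53.5, 339.3]
ee_rot: [0.002, 0.755, 0.656, 0.002]
force: [0.3, -0.2, -0.3]
grip_width: 0.999
time_s: 17.55
eef_pos: [445.1, 112.4, 335.5]
ee_rot: [-0.0, 0.755, 0.656, -0.0]
force: [-0.6, -0.3, 0.2]
grip_width: 0.999
t 17.55 pos [445.1 112.4 335.5] yaw(y) -8.05 z [-1.e-03 -3.e-04 -1.e+00] F [-0.55 -0.31  0.16] T [ 0.07 -0.   -0.01] w 0.999
crossbar 0.57 [581.3 -45.9 175. ]
carrier 0.56 [581.7 -54.4  70. ]
bearing 0.48 [588.7 -56.   73. ]Traceback (most recent call last):
  File "<stdin>", line 9, in <module>
  File "h.py", line 4, in world
    m=camera_model(cam); K=np.array([[m['fx'],0,m['cx']],[0,m['fy'],m['cy']],[0,0,1]]);T=np.array(m['cam_to_world'])
ValueError: time passes only in moves, steps and waits
```

View pics/f1.png

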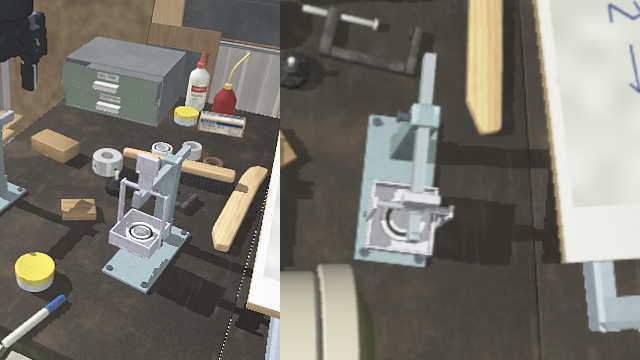

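```bash
python3 - <<'E'
from h import *
b,d=capture("top");m=camera_model("top");K=np.array([[m['fx'],0,m['cx']],[0,m['fy'],m['cy']],[0,0,1]]);T=m['cam_to_world']
vv,uu=np.mgrid[130:330,360:480]
u=cv2.undistortPoints(np.stack([uu,vv],-1).reshape(-1,1,2).astype(float),K,m['dist_coeffs'])[:,0]
D=d[130:330,360:480].reshape(-1,1);X=((np.c_[u[:,0],-u[:,1],-np.ones(len(u))]*D)@T[:3,:3].T+T[:3,3])[D[:,0]>0]
q=X[(X[:,2]>225)&(X[:,2]<255)&(X[:,0]<620)];print("tab top",len(q),q.mean(0).round(1))
q=X[(X[:,0]>568)&(X[:,0]<595)&(abs(X[:,1]+53)>12)&(X[:,2]>165)&(X[:,2]<195)];print("xbar",len(q),np.median(q,0).round(1))
q=X[(X[:,2]>85)&(X[:,2]<104)&(X[:,0]<640)];print("rim",cv2.minAreaRect(q[:,:2].astype(np.float32)))
for lo in(-95,-75,-55,-35,-15):
    r=q[(q[:,1]>lo)&(q[:,1]<lo+20)];print(lo,len(r),np.median(r[:,2]).round(1) if len(r) else 0)
st()
E
```

```text
tab top 196 [581.2 -50.1 237.2]
xbar 207 [581.6 -38.7 179. ]
rim ((582.241455078125, -52.192264556884766), (82.6655502319336, 81.00054168701172), 82.08698272705078)
-95 156 94.8
-75 52 95.0
-55 211 88.7
-35 129 94.2
-15 37 95.0
t 17.9 pos [445.3 112.1 335.9] yaw(y) -8.14 z [-4.e-04 -0.e+00 -1.e+00] F [ 0.42  0.62 -0.15] T [-0.02  0.02  0.03] w 0.997
```

The crossbar's top reads 179 mm, so its axis is at about 175 mm. The tray rim is level at about 95 mm on both sides and the carrier's yaw is about −7.9°. All checks agree, so I'm handing in.

```bash
python3 -c "from rig import *;print(finish_job())"
```

```text
the job is handed in; nothing more can be done
None
```

The carrier now hangs free and level on the empty stand, with its crossbar down in the groove and the bearing still in the tray. I handed the job in at about 18 s of the 72 s allowed; the hand-in gives no verdict.

I lifted it off stand A by its tab, pulled it outwards past the lip, carried it across level and threaded it over stand B's lip. It touched down on the flat behind the groove, then slid outwards until the bearing force vanished at the groove's edge. I lowered it 9 mm into the groove, opened the fingers and backed the arm away.

- **Position:** In the last top view the crossbar's axis was about 175 mm high. The groove was about 98 mm in front of the post's middle, where both feel and vision put it.
- **Level and direction:** The tray rim read about 95 mm high on both sides. The carrier's direction was within about 0.5° of the bar's.
- **Forces:** The carrier never pressed a bar with more than about 11–12 N in the readings I took, against the 25 N limit.
- **Bystanders:** They were not touched, going by the pictures; I did not measure their positions again.
- **Disagreements:** The networks' last points for the crossbar and the bearing, both low confidence, were about 7 mm off the depth measurement. That is still well within what is allowed. One check script stopped on an error and I redid it.

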